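# Load an offcut in the drilling board and clip it down

### The job

Swing the drilling board's spring clip out from over the bed, parallel to the bed's open side, then lay the long narrow offcut flat on the bed, home against both fence blocks and the end stop. With the offcut in place, swing the clip back until its arm stands square across the bed with its foot pressing on top of the offcut, and let go; leave the other wood, the sanding block and the bar clamp where they are.

Things in the scene. Friction and masses are not known exactly. Their poses are not given: they have to be found in the camera images.
- board: Brown wooden drilling board screwed flat to the bench, 160 x 230 x 18 mm (its x, y, z); it does not move. Origin: centre of its underside, on the bench. The bed is its top face, 18 mm above the bench, with a bit hole through it at (25, 45) mm. Two fence blocks stand along its +x side and an end stop at its +y end; the bed's -x side and -y end are open.
- fence (a point): Middle of the line of the fence faces, on the bed: board frame (47.5, 6, 18) mm. Two dark wooden blocks, 12 mm above the bed, 16 mm thick, with faces at board x = 47.5 mm, covering y = -66..-22 and 34..78 mm; the 56 mm gap between them leaves room for a finger.
- end_stop (a point): Foot of the end stop's face, on the bed: board frame (25, 78, 18) mm. A dark wooden block, 14 mm above the bed, 20 mm thick, covering x = 2.5..47.5 mm, its face at board y = 78 mm.
- nest (a point): Point on the bed (18 mm above the bench) below the centre of an offcut that lies home against fence blocks and end stop: board frame (25, 8, 18) mm. It has the board's axes; the home offcut is long in y.
- offcut_center (a point): Centre (half-way up) of the long narrow offcut: bare wood, 45 x 140 x 19 mm along its own x, y, z, about 0.1 kg, loose on the bench. Either end and either face will do. Grasp it across the 45 mm (x).
- broad_offcut: Shorter, broader loose offcut, 62 x 110 x 18 mm; origin centre of its underside. Stays where it is.
- stub_offcut: Thick loose offcut, 38 x 90 x 38 mm; origin centre of its underside. Stays where it is.
- sanding_block: Brown sanding block, 92 x 116 x 29 mm, loose; origin centre of its underside. Stays where it is.
- quick_clamp: Blue and black bar clamp lying flat, 104 x 263 x 24 mm, loose; origin centre of its underside. Stays where it is.
- clip (a joint): Angle of the spring clip about its vertical pivot screw, rad, growing counterclockwise from above; -0.5 to 1.9 between two stop pins. 0: arm along the board's -y, parallel to the bed's open side and outside the bed (clear). pi/2: arm along the board's +x, square across the bed. Light friction holds it where it is left.
- pivot (a point): Point on the pivot screw's axis at bed height: board frame (-40, -35, 18) mm. The screw head ends 31 mm above the bed.
- clip_leaf: The clip's spring-steel arm, 16 mm wide, with foot and black knob; origin on its bending line, 12 mm out from the pivot axis. It bends up about this line (up to 0.3 rad) and springs down: about 2 N at the foot to start lifting, about 4 to 6 N on an offcut.
- knob (a point): Centre of the clip's upright round black knob, 18 mm across, 22 mm tall, 58.5 mm from the pivot axis; at rest 40 mm above the bed (knob from 28 to 50 mm above the bed). Grip its upper half from above, or push it sideways; it goes round the pivot in an arc. Lifting it some 7 mm while swinging it onto the offcut, then lowering it, keeps the push on the offcut low.
- toe (a point): Underside of the clip's foot, right below the knob: at rest 15 mm above the bed, so it must rise 4 mm to get onto the 19 mm offcut. The foot's leading side (ahead as the joint grows) is turned up like a ski, to 26 mm ahead of the knob's centre 24 mm above the bed, polished, and rides up the offcut's edge when swung on.
Things that resemble listed ones, but are neither listed nor needed, are in the scene too. Leave any white look-alike of the part that bears offcut_center alone.

How it is judged:
On the way, in this order (a step that is already met when the one before it is completed fails the run):
1. the clip is swung clear of the bed (joint below 0.35 rad) (value of joint clip below 0.35 rad), for 0.2 s.
2. with the clip still clear, the offcut lies flat on the bed in its place (centre within 10 mm of home) (value of joint clip below 0.5 rad and horizontal distance between offcut_center and nest below 0.01 m and z of offcut_center in the frame of board below 0.0305 m and angle between the z axis of offcut_center and the z axis of nest, either way round below 0.06 rad and angle between the y axis of offcut_center and the y axis of nest, either way round below 0.12 rad), for 0.2 s.
At the end, for the whole second after the job is handed in: The long narrow offcut lies flat on the bed, its centre within 4 mm of home along the fence and along the stop and within 0.05 rad of square, at rest; the clip stands across it (joint 1.25 to 1.9 rad) with its foot pressing on it with more than 1 N (value of joint clip above 1.25 rad and contact force between clip_leaf and offcut above 1 N and x of offcut_center in the frame of nest between -0.004 and 0.003 m and y of offcut_center in the frame of nest between -0.004 and 0.003 m and z of offcut_center in the frame of nest between 0.007 and 0.0115 m and angle between the y axis of offcut_center and the y axis of nest, either way round below 0.05 rad and angle between the z axis of offcut_center and the z axis of nest, either way round below 0.05 rad and linear speed of offcut below 0.01 m/s and velocity of joint clip below 0.05 rad/s); the robot touches nothing.
It fails at once if the broad offcut, the stub, the sanding block or the bar clamp is moved more than 3 cm (distance of any of broad_offcut, stub_offcut, sanding_block, quick_clamp from where it was at the start of the episode above 0.03 m).
It also fails if it takes over 72 s, if anything falls off the work surface, if the arm or the gripper's body presses on something with over 40 N, if the wrist force passes 120 N, or if a joint passes its speed limit or range.

### The arm

A 6-joint arm with a two-finger parallel gripper is mounted at the origin on a cart in front of the work surface, level with it; the furniture and walls round the work are solid. World frame = base frame: x ahead of the robot, y to its left, z up, the work surface at z = 0. Lengths are in m, angles in rad, forces in N, time in s.
With the tool pointing down it reaches from about 0.3 to 1 m from the base axis. Payload 5.1 kg.
Tool frame: the origin (TCP) lies on the centre line of the jaws, within the pads' length; the fingertips stand 22 mm ahead of it and the grasp point (between the pads) lies 3 mm ahead of it (manip.finger_overhang is the distance from the TCP to the fingertips, in m); z points along the fingers, y is the line along which they close (so a half turn about z gives the same grasp; the last joint's range is limited). The gripper opens to 95 mm and grips with 3 to 60 N. Pads are 20 mm wide; open, the fingers measure 119 mm over their backs; the gripper's body (75 mm by 180 mm) begins 59 mm behind the grasp point.
Start: joints at [1.044, 0.124, 1.65, -0, 1.367, -0.083], TCP at [0.279, 0.587, 0.237] pointing down, gripper open.
Joint ranges: [-2.61, 2.61], [-1.02, 2.33], [0.03, 2.71], [-1.35, 4.49], [0.32, 2.68], [-2.91, 2.91]. Speed limits (rad/s): [2.57, 2.57, 3.14, 3.14, 3.14, 3.14].

### API

Orientations are given as a rotation vector (axis times angle).
In Python, from rig import manip, fingers, kinematics, monitor, cams, order gives the robot as it stands. Calls block until the motion is done:
- manip.goto(position, orientation): joint-space move of the TCP to a pose.
- manip.move_straight(position, vel=0.15, attitude=None): straight line of the TCP; attitude=None keeps the orientation; vel is the mean speed in m/s.
- manip.move_joints(angles): joint-space move.
- fingers.command_gripper(opening, effort=None): opening from 0.0 (shut) to 1.0 (fully open); effort is the grip in N (None keeps the last); returns when the fingers have stopped.
- manip.wait(seconds).
- kinematics.ik(position, orientation): joint angles nearest the present ones, or None.
- monitor.get_obs(): the state.
- cams.capture(name): name is "scene" or "top" or "wrist"; returns (picture, depth): 400x640x3 uint8, red, green, blue; 400x640 float32, m along the optical axis (not along the pixel's ray), 0 where there is no reading.
- cams.camera_model(name): a dict with "fov_y" (degrees; the focal length in pixels is half the picture's height over the tangent of half this angle, whatever the lens; pixels are square), "cx", "cy" (the principal point, pixels), "dist_coeffs" ([k1, k2, p1, p2, k3] as OpenCV has them; the pictures are not rectified), "origin" and "attitude" of the camera in the world. Camera axes: x right, y down, z forward; pixel columns grow to the right and rows downward; lengths in m; the calibration is good to about 2 mm. A picture is of the moment at which its call begins: read the wrist's pose just before it. camera_model takes no time and is no camera call; for the wrist camera it gives the pose at the moment of the call.
A pose or a line that the arm cannot do raises manip.PlanningError and nothing moves.
- order.sign_off(): hands the job in; it is judged then, once.
The state is a dict: "time_s": time; "joints": joint angles; "joint_vel": joint speeds; "joint_torque": joint torques, N m; "tcp_pos": TCP position; "tcp_rot": TCP orientation; "contact_force": force on the tool from outside, world axes, zero at the start; "wrist_torque": the same for the moment, N m; "finger_gap": opening from 0.0 (shut) to 1.0 (fully open); "grip_force": force on a finger pad.
Only numpy, scipy, OpenCV 4.12 (cv2) and the standard library are available. Lean on these libraries where they do the work, as an engineer would, in place of code of your own. Each camera call takes 0.05 s, during which the arm holds its last target. There are 200 camera calls.

## Working session

There is one attempt and no reset: what is moved stays moved. The work goes in short steps, each a Python script; the robot and the scene stay as the last script left them, time stands still between calls to the robot, and variables do not carry over. Pictures are saved under pics/ and viewed, at most 10 in all, crops included, and the job is handed in when it is done.

```bash
ls; mkdir -p pics; python3 - <<'E'
from rig import manip, cams, monitor
import cv2
for n in("top","scene"):
    p,d=cams.capture(n); cv2.imwrite(f"pics/{n}0.png",p[:,:,::-1]); import numpy as np; np.save(f"pics/{n}0.npy",d)
    print(n,cams.camera_model(n))
print(monitor.get_obs()['time_s'])
E
```

```text
pics
top {'fov_y': 42.42508638160603, 'cx': 319.771054463662, 'cy': 203.28917651356687, 'dist_coeffs': array([-0.16210209,  0.        ,  0.        ,  0.        ,  0.        ]), 'origin': array([-0.79630247, -0.59336582,  1.83811664]), 'attitude': array([-2.04533796,  1.52037654, -0.50642912])}
scene {'fov_y': 42.148906588411066, 'cx': 319.7737355276411, 'cy': 195.85660528890674, 'dist_coeffs': array([-0.10191436,  0.        ,  0.        ,  0.        ,  0.        ]), 'origin': array([-0.35384007, -1.41498486,  0.81491391]), 'attitude': array([-1.96160746,  0.60849087, -0.38707429])}
0.1
```

View pics/top0.png

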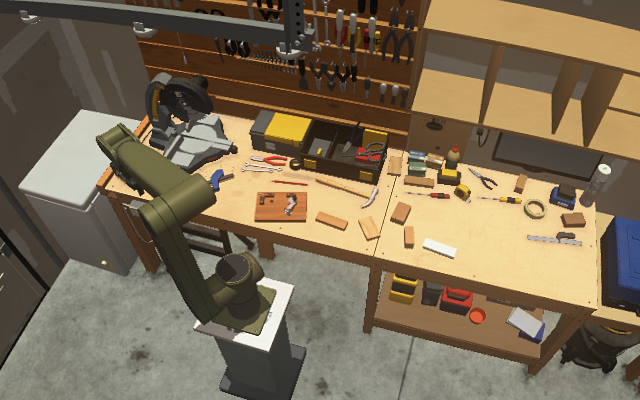

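View pics/scene0.png

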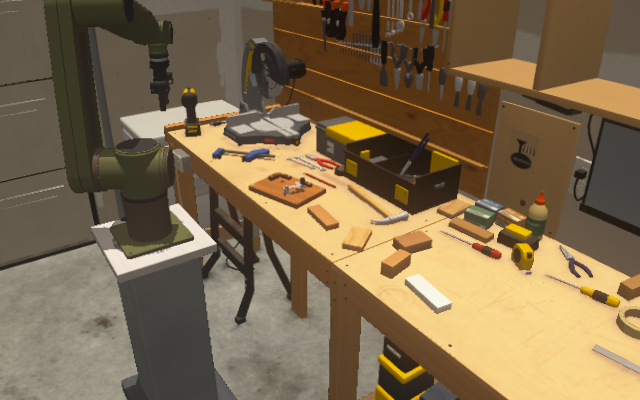

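The top view shows the board at about (281,207), with candidate offcuts at (331,221), (369,228), (400,213) and (409,237), and the white decoy at (439,248). I'll localise these coarsely, then look with the wrist camera.

```bash
cat > h.py <<'E'
import numpy as np, cv2
from scipy.spatial.transform import Rotation as R
from rig import manip, fingers, kinematics, monitor, cams, order
def K(m,h=400):
    f=h/2/np.tan(np.radians(m['fov_y'])/2)
    return np.array([[f,0,m['cx']],[0,f,m['cy']],[0,0,1.]])
def cast(m,px,z):
    "pixels -> world points on plane z"
    u=cv2.undistortPoints(np.float64(px).reshape(-1,1,2),K(m),m['dist_coeffs'],criteria=(3,50,1e-9)).reshape(-1,2)
    r=np.c_[u,np.ones(len(u))]@R.from_rotvec(m['attitude']).as_matrix().T
    o=np.array(m['origin']); return o+r*((z-o[2])/r[:,2])[:,None]
def project(m,P):
    r=R.from_rotvec(m['attitude']).inv()
    return cv2.projectPoints(r.apply(np.atleast_2d(P)-m['origin']),np.zeros(3),np.zeros(3),K(m),m['dist_coeffs'])[0].reshape(-1,2)
def down(yaw):
    "tool down, tool y axis (closing line) at world angle yaw"
    y=np.array([np.cos(yaw),np.sin(yaw),0]);z=np.array([0,0,-1.]);x=np.cross(y,z)
    return R.from_matrix(np.c_[x,y,z]).as_rotvec()
def snap(name,f):
    m=cams.camera_model(name); p,d=cams.capture(name); cv2.imwrite(f"pics/{f}.png",p[:,:,::-1]); np.savez(f"pics/{f}.npz",p=p,d=d,m=m,allow_pickle=True); return m,p,d
def load(f):
    q=np.load(f"pics/{f}.npz",allow_pickle=True); return q['m'].item(),q['p'],q['d']
E
python3 - <<'E'
from h import *
m=cams.camera_model("top"); ms=cams.camera_model("scene")
print(cast(m,[(281,207),(331,221),(369,228),(400,213),(409,237),(439,248)],.019).round(3))
# corners of (331,221) etc
p=cv2.imread("pics/top0.png"); 
for c in [(331,221),(369,228)]:
    hsv=cv2.cvtColor(p,cv2.COLOR_BGR2HSV); print(c,hsv[c[1],c[0]],hsv[c[1]+15,c[0]-20])
print(cast(ms,[(287,189),(323,216),(357,238)],.019).round(3))
o=monitor.get_obs(); print(o['tcp_rot'], R.from_rotvec(o['tcp_rot']).as_matrix().round(2)); w=cams.camera_model("wrist");print(w, o['tcp_pos'])
M=R.from_rotvec(o['tcp_rot']).inv(); print(M.apply(w['origin']-o['tcp_pos']), (M*R.from_rotvec(w['attitude'])).as_matrix().round(2))
E
```

```text
Traceback (most recent call last):
  File "h.py", line 9, in cast
    u=cv2.undistortPoints(np.float64(px).reshape(-1,1,2),K(m),m['dist_coeffs'],criteria=(3,50,1e-9)).reshape(-1,2)
      ~~~~~~~~~~~~~~~~~~~^^^^^^^^^^^^^^^^^^^^^^^^^^^^^^^^^^^^^^^^^^^^^^^^^^^^^^^^^^^^^^^^^^^^^^^^^^^
cv2.error: OpenCV(4.12.0) :-1: error: (-5:Bad argument) in function 'undistortPoints'
> Overload resolution failed:
>  - undistortPoints() got an unexpected keyword argument 'criteria'
>  - undistortPoints() got an unexpected keyword argument 'criteria'
```

```bash
sed -i 's/cv2.undistortPoints(\(.*\),criteria=(3,50,1e-9))/cv2.undistortPointsIter(\1,None,None,(3,50,1e-9))/' h.py
python3 - <<'E'
from h import *
m=cams.camera_model("top"); ms=cams.camera_model("scene")
print(cast(m,[(281,207),(331,221),(369,228),(400,213),(409,237),(439,248)],.019).round(3))
print(cast(ms,[(287,189),(323,216),(357,238)],.019).round(3))
o=monitor.get_obs(); w=cams.camera_model("wrist");print(w)
M=R.from_rotvec(o['tcp_rot']).inv(); print(M.as_matrix().round(2),M.apply(w['origin']-o['tcp_pos']), (M*R.from_rotvec(w['attitude'])).as_matrix().round(2))
E
```

```text
[[ 0.495  0.019  0.019]
 [ 0.483 -0.217  0.019]
 [ 0.493 -0.386  0.019]
 [ 0.611 -0.499  0.019]
 [ 0.495 -0.562  0.019]
 [ 0.475 -0.696  0.019]]
[[ 0.499  0.008  0.019]
 [ 0.49  -0.226  0.019]
 [ 0.495 -0.394  0.019]]
{'fov_y': 70.16929703309896, 'cx': 321.3484048189242, 'cy': 202.3322642794584, 'dist_coeffs': array([0.00616425, 0.        , 0.        , 0.        , 0.        ]), 'origin': array([0.2031955 , 0.62292235, 0.38393866]), 'attitude': array([2.43556929, 1.53855124, 0.22897697])}
[[-0.9   0.43  0.  ]
 [ 0.43  0.9  -0.  ]
 [-0.   -0.   -1.  ]] [ 8.39510070e-02  8.33299650e-05 -1.48412199e-01] [[-0.   -0.96 -0.29]
 [ 1.   -0.    0.  ]
 [-0.   -0.29  0.96]]
```

```bash
python3 - <<'E'
from h import *
manip.goto([0.46,-0.1,0.24],down(np.pi/2))
m,p,d=snap("wrist","w1"); print(m, monitor.get_obs()['time_s'],monitor.get_obs()['joints'])
E
```

```text
{'fov_y': 70.16929703309896, 'cx': 321.3484048189242, 'cy': 202.3322642794584, 'dist_coeffs': array([0.00616425, 0.        , 0.        , 0.        , 0.        ]), 'origin': array([ 0.37630865, -0.09936315,  0.38844924]), 'attitude': array([2.06148275, 2.06194678, 0.31080018])} 2.6667 [-3.27144534e-01 -2.89248810e-01  2.03188461e+00  1.02056101e-04
  1.39894765e+00 -1.89887095e+00]
```

View pics/w1.png

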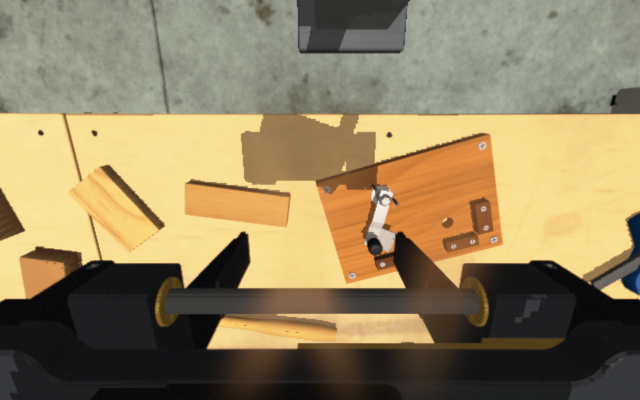

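Wrist view: the board is at about (410,207), with its corners near (317,182), (489,133), (501,244) and (346,282). The clip pivot is at (382,197), the knob at (375,243) and the hole at (447,222). The end stop is at (482,214), so +y points right. The fence is below, so +x points down. The offcut is at about (237,203), with the broad offcut at (117,208). Next I'll fit the board and offcut poses.

```bash
python3 - <<'E'
from h import *
m,p,d=load("w1")
hsv=cv2.cvtColor(p,cv2.COLOR_RGB2HSV)
for n,c in dict(board=(430,170),board2=(470,160),off=(237,197),offside=(237,220),offtop=(237,184),bench=(560,170),bench2=(230,240)).items(): print(n,hsv[c[1],c[0]],d[c[1],c[0]])
# world height map
v,u=np.mgrid[0:400,0:640]; pts=np.c_[u.ravel(),v.ravel()]
n=cast(m,pts,0.0); o=m['origin']; Rm=R.from_rotvec(m['attitude']).as_matrix()
zc=(n-o)@Rm[:,2]; P=o+(n-o)*(d.ravel()/zc)[:,None]; Z=P[:,2].reshape(400,640)
for c in [(430,170),(237,197),(560,170),(560,220),(150,150),(230,245),(375,243),(117,208)]: print(c,P.reshape(400,640,3)[c[1],c[0]].round(4))
g=((Z>.010)&(Z<.027)).astype(np.uint8); g=cv2.morphologyEx(g,cv2.MORPH_OPEN,np.ones((3,3)))
cn,_=cv2.findContours(g,0,1)
for c in cn:
    if cv2.contourArea(c)<800: continue
    w=cast(m,c.reshape(-1,2),.0185)[:,:2]
    r=cv2.minAreaRect((w*1000).astype(np.float32)); print(r, cv2.boundingRect(c))
E
```

```text
board [ 14 183 226] 0.37438598
board2 [ 14 177 227] 0.36944562
off [ 17 153 238] 0.38383994
offside [ 17 153 230] 0.39390606
offtop [ 21 107 242] 0.39695683
bench [ 21 113 247] 0.3905141
bench2 [ 22 109 246] 0.4235699
(430, 170) [0.4456 0.0439 0.0183]
(237, 197) [ 0.4822 -0.2125  0.0193]
(560, 170) [0.4486 0.227  0.0026]
(560, 220) [0.5221 0.2465 0.0008]
(150, 150) [ 0.4219 -0.3296  0.    ]
(230, 245) [ 0.4484 -0.152   0.2379]
(375, 243) [ 0.5288 -0.0321  0.0644]
(117, 208) [ 0.4985 -0.3783  0.017 ]
((694.9036865234375, -165.19418334960938), (183.74610900878906, 30.755966186523438), 80.75513458251953) (220, 317, 117, 24)
((609.0958862304688, 333.1185302734375), (76.8785629272461, 68.14139556884766), 17.901113510131836) (590, 251, 50, 45)
((493.2334899902344, -213.79400634765625), (139.60568237304688, 47.425514221191406), 82.08448028564453) (185, 182, 105, 45)
((501.25341796875, -379.4873046875), (109.45342254638672, 67.76876068115234), 34.98545837402344) (69, 166, 92, 86)
((506.8775939941406, 25.444313049316406), (161.75559997558594, 229.48501586914062), 16.19472312927246) (316, 134, 186, 150)
```

Depth is clean. The board fits at (507,25) mm with yaw 16.2°, and the offcut at (493,-214) mm with its long axis at 82.1°. I'll locate the knob and refine the board before gripping.

```bash
cat >> h.py <<'E'
def cloud(m,d):
    v,u=np.mgrid[0:400,0:640]; n=cast(m,np.c_[u.ravel(),v.ravel()],0.0); o=m['origin']
    zc=(n-o)@R.from_rotvec(m['attitude']).as_matrix()[:,2]
    P=o+(n-o)*(d.ravel()/zc)[:,None]; P[d.ravel()==0]=9; return P.reshape(400,640,3)
def topface(P,zlo,zhi,box):
    "minAreaRect (mm, deg) of the largest blob of points with zlo<z<zhi in box x0,x1,y0,y1"
    g=((P[...,2]>zlo)&(P[...,2]<zhi)&(P[...,0]>box[0])&(P[...,0]<box[1])&(P[...,1]>box[2])&(P[...,1]<box[3])).astype(np.uint8)
    k,l,s,_=cv2.connectedComponentsWithStats(g); q=P[l==1+np.argmax(s[1:,4])]
    return q, cv2.minAreaRect((q[:,:2]*1000).astype(np.float32))
E
python3 - <<'E'
from h import *
m,p,d=load("w1"); P=cloud(m,d)
for n,a in dict(board=(.0155,.0205,(.38,.65,-.14,.2)),off=(.0165,.0215,(.4,.6,-.31,-.14)),knob=(.062,.075,(.47,.58,-.07,.03)),screw=(.044,.054,(.44,.52,-.06,.02)),fence=(.026,.036,(.5,.65,-.1,.2))).items():
    q,r=topface(P,*a); print(n,len(q),np.round(r[0],1),np.round(r[1],1),round(r[2],2),q.mean(0).round(4))
E
```

```text
board 14823 [507.9  26. ] [160.8 230.1] 16.32 [0.4939 0.025  0.0185]
off 3250 [ 494.5 -214.5] [139.6  45.7] 82.31 [ 0.4936 -0.2148  0.0191]
knob 158 [536.1 -31.6] [17.4 17.1] 2.95 [ 0.535  -0.0321  0.0668]
screw 90 [479.2 -19.2] [13.8 13.1] 78.62 [ 0.4786 -0.0195  0.0478]
fence 732 [532.2 104.4] [37.4 74.3] 53.43 [0.5297 0.105  0.0311]
```

```bash
cat >> h.py <<'E'
B=np.array([.5079,.0260]); BY=np.radians(16.3)
def bw(x,y):
    "board mm -> world xy"
    c,s=np.cos(BY),np.sin(BY); return B+np.array([[c,-s],[s,c]])@np.array([x,y])/1000
def arc(j,z,r=58.5):
    "TCP position and attitude with knob at clip angle j, closing tangentially"
    return np.r_[bw(-40+r*np.sin(j),-35-r*np.cos(j)),z], down(BY+j)
def st(*k):
    o=monitor.get_obs(); print(*[(a,np.round(o[a],4)) for a in ('time_s','tcp_pos','contact_force','finger_gap','grip_force')+k])
E
python3 - <<'E'
from h import *
j=np.radians(61)
p,a=arc(j,.14); fingers.command_gripper(.5); manip.goto(p,a); 
p[2]=.076; manip.move_straight(p,vel=.12); st()
fingers.command_gripper(0.,effort=8); st()
for t in np.linspace(61,1,7)[1:]:
    p,a=arc(np.radians(t),.076); manip.move_straight(p,vel=.06,attitude=a)
    st()
fingers.command_gripper(.4)
p[2]=.16; manip.move_straight(p,vel=.15); st()
snap("wrist","w2")
E
```

```text
('time_s', np.float64(4.9167)) ('tcp_pos', array([ 0.537 , -0.0321,  0.077 ])) ('contact_force', array([-0.6529,  0.1893,  0.2067])) ('finger_gap', np.float64(0.4982)) ('grip_force', np.float64(0.0))
('time_s', np.float64(5.5167)) ('tcp_pos', array([ 0.5366, -0.0317,  0.0762])) ('contact_force', array([ 0.608 , -1.1066,  0.6734])) ('finger_gap', np.float64(0.1801)) ('grip_force', np.float64(8.0049))
('time_s', np.float64(5.8417)) ('tcp_pos', array([ 0.5336, -0.0415,  0.0762])) ('contact_force', array([ 1.1942, -0.8025,  1.6011])) ('finger_gap', np.float64(0.1772)) ('grip_force', np.float64(8.0059))
('time_s', np.float64(6.1667)) ('tcp_pos', array([ 0.5289, -0.0504,  0.0763])) ('contact_force', array([ 0.6875, -1.7566,  1.1675])) ('finger_gap', np.float64(0.1828)) ('grip_force', np.float64(8.0063))
('time_s', np.float64(6.4917)) ('tcp_pos', array([ 0.5228, -0.0585,  0.0763])) ('contact_force', array([ 1.1575, -1.6743,  1.0528])) ('finger_gap', np.float64(0.1799)) ('grip_force', np.float64(8.0069))
('time_s', np.float64(6.8167)) ('tcp_pos', array([ 0.5153, -0.0654,  0.0763])) ('contact_force', array([ 1.6179, -3.582 ,  0.9561])) ('finger_gap', np.float64(0.1865)) ('grip_force', np.float64(8.0081))
('time_s', np.float64(7.1417)) ('tcp_pos', array([ 0.5067, -0.0709,  0.0763])) ('contact_force', array([ 2.1821, -3.8877,  1.5915])) ('finger_gap', np.float64(0.1815)) ('grip_force', np.float64(8.0101))
('time_s', np.float64(7.4667)) ('tcp_pos', array([ 0.4972, -0.0749,  0.0763])) ('contact_force', array([ 2.114 , -4.8116,  3.0767])) ('finger_gap', np.float64(0.1837)) ('grip_force', np.float64(8.0129))
('time_s', np.float64(8.7833)) ('tcp_pos', array([ 0.4962, -0.0746,  0.1592])) ('contact_force', array([ 0.481 , -0.6023, -1.2237])) ('finger_gap', np.float64(0.4022)) ('grip_force', np.float64(0.0))
```

```bash
python3 - <<'E'
from h import *
m,p,d=load("w2"); P=cloud(m,d)
for n,a in dict(knob=(.062,.075,(.44,.58,-.11,.03)),screw=(.044,.054,(.44,.52,-.06,.02)),board=(.0155,.0205,(.38,.65,-.14,.2))).items():
    q,r=topface(P,*a); print(n,len(q),np.round(r[0],1),np.round(r[1],1),round(r[2],2))
E
```

```text
knob 297 [496.6 -74.3] [17.  16.8] 62.5
screw 149 [479.8 -19.6] [13.9 13.3] 3.58
board 30976 [511.7  12.8] [160.4 204.5] 16.35
```

View pics/w2.png

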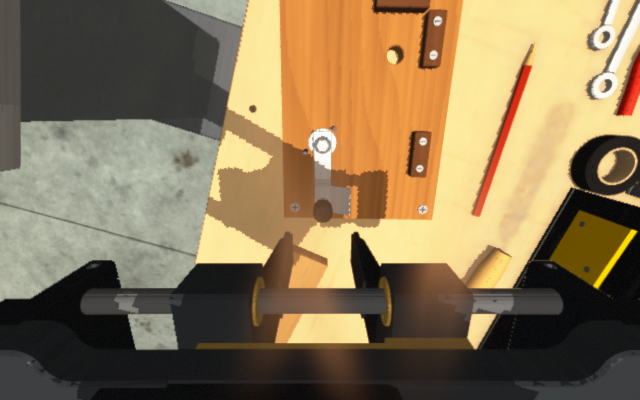

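The view shows the clip clear: knob at (322,210) and pivot at (322,144), parallel to the open side, which measures as joint ≈ 0. Now I'll pick up the offcut.

```bash
python3 - <<'E'
from h import *
fingers.command_gripper(.8)
a=down(np.radians(-7.7)); manip.goto([.4943,-.2146,.12],a)
manip.move_straight([.4943,-.2146,.026],vel=.1); st()
fingers.command_gripper(0.,effort=25); st()
manip.move_straight([.4943,-.2146,.13],vel=.12); st()
a=down(BY); manip.goto(np.r_[bw(21.5,4.5),.13],a)
manip.move_straight(np.r_[bw(21.5,4.5),.060],vel=.1); st()
snap("wrist","w3")
E
```

```text
('time_s', np.float64(11.3833)) ('tcp_pos', array([ 0.495 , -0.2149,  0.0268])) ('contact_force', array([ 0.2344, -0.0166, -0.1929])) ('finger_gap', np.float64(0.7994)) ('grip_force', np.float64(0.0))
('time_s', np.float64(11.9917)) ('tcp_pos', array([ 0.4944, -0.2146,  0.0262])) ('contact_force', array([-0.1001,  0.8941,  1.5904])) ('finger_gap', np.float64(0.4697)) ('grip_force', np.float64(25.0002))
('time_s', np.float64(13.0083)) ('tcp_pos', array([ 0.4936, -0.2143,  0.1289])) ('contact_force', array([-0.4812,  0.4616, -1.3024])) ('finger_gap', np.float64(0.4721)) ('grip_force', np.float64(24.9998))
('time_s', np.float64(14.85)) ('tcp_pos', array([0.5278, 0.0362, 0.0606])) ('contact_force', array([-0.2629, -0.3799, -1.0232])) ('finger_gap', np.float64(0.4693)) ('grip_force', np.float64(24.9998))
```

View pics/w3.png

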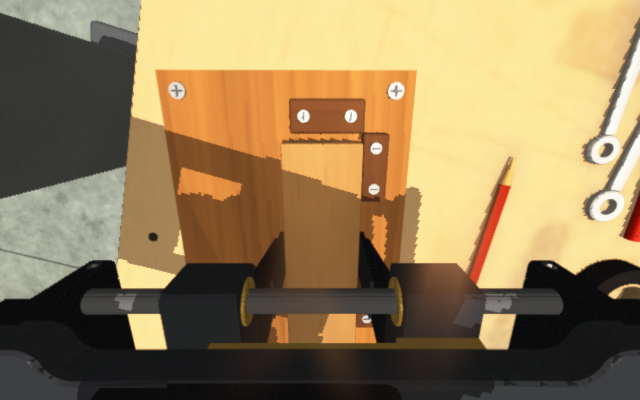

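The held offcut (282–363, 142+) is parallel to the fence blocks (375,165) and just short of the end stop (327,115). I'll lower it and push it home under force feedback.

```bash
python3 - <<'E'
from h import *
X=np.array([np.cos(BY),np.sin(BY)]);Y=np.array([-X[1],X[0]])
F=lambda: np.mean([(manip.wait(.03),monitor.get_obs()['contact_force'])[1] for _ in range(3)],0)
xy=bw(21.5,4.5); z=.0452
manip.move_straight(np.r_[xy,z],vel=.05); f0=F(); print(f0.round(2))
while z>.0425 and F()[2]-f0[2]<2: z-=.0005; manip.move_straight(np.r_[xy,z],vel=.02)
print('z',z,F().round(2)); z+=.0003
for D,n in((X,10),(Y,10)):
    manip.move_straight(np.r_[xy,z],vel=.02); fa=F()@np.r_[D,0]
    for i in range(n):
        xy=xy+D*.0007; manip.move_straight(np.r_[xy,z],vel=.02); f=F()@np.r_[D,0]-fa
        if f<-4: break
    print(i,f.round(2),((xy-B)@X*1000).round(1),((xy-B)@Y*1000).round(1))
st()
E
```

```text
[-0.84 -0.4  -1.39]
z 0.043699999999999996 [-3.17 -0.18  4.07]
5 -4.16 25.7 4.5
1 -5.06 25.7 5.9
('time_s', np.float64(20.2)) ('tcp_pos', array([0.5308, 0.0376, 0.0441])) ('contact_force', array([-3.9853, -5.9465,  5.8747])) ('finger_gap', np.float64(0.4716)) ('grip_force', np.float64(25.0033))
```

```bash
python3 - <<'E'
from h import *
X=np.array([np.cos(BY),np.sin(BY)]);Y=np.array([-X[1],X[0]])
F=lambda: np.mean([(manip.wait(.03),monitor.get_obs()['contact_force'])[1] for _ in range(3)],0)
z=.0442; xy=bw(25.3,5.9)
for i in range(6):
    manip.move_straight(np.r_[xy,z],vel=.02); f=F(); print(((xy-B)@Y*1000).round(1),(f[:2]@X).round(1),(f[:2]@Y).round(1),f[2].round(1))
    if f[:2]@Y<-11: break
    xy=xy+Y*.0006
fingers.command_gripper(.56); st()
manip.move_straight(np.r_[xy,.11],vel=.12)
manip.move_straight(np.r_[bw(25,-45),.22],vel=.2)
m,p,d=snap("wrist","w4"); P=cloud(m,d)
for n,a in dict(off=(.0335,.0425,(.4,.65,-.14,.2)),board=(.0155,.0205,(.38,.65,-.14,.2)),knob=(.062,.075,(.44,.58,-.11,.03))).items():
    q,r=topface(P,*a); print(n,len(q),np.round(r[0],1),np.round(r[1],1),round(r[2],2),q.mean(0).round(4))
    print(((np.array(r[0])/1000-B)@np.c_[X,Y]*1000).round(1))
st()
E
```

```text
5.9 -2.8 -3.3 2.6
6.5 -2.6 -3.2 2.1
7.1 -2.8 -2.5 1.9
7.7 -2.3 -2.3 1.5
8.3 -2.0 -4.5 0.3
8.9 -2.3 -6.9 0.4
('time_s', np.float64(22.7333)) ('tcp_pos', array([0.5298, 0.042 , 0.0443])) ('contact_force', array([-0.6103, -0.1472,  0.4771])) ('finger_gap', np.float64(0.5577)) ('grip_force', np.float64(0.0))
off 4927 [529.2  41.9] [ 45.1 140.9] 16.21 [0.5283 0.045  0.0374]
[24.9  9.3]
board 17566 [507.9  25.5] [160.2 230.9] 16.21 [0.4959 0.0368 0.0184]
[-0.2 -0.5]
knob 125 [494.3 -72.9] [17.8 11. ] 58.17 [ 0.495  -0.0722  0.0671]
[-40.8 -91.1]
('time_s', np.float64(24.25)) ('tcp_pos', array([ 0.5433, -0.0097,  0.2177])) ('contact_force', array([ 0.5179,  0.309 , -0.3316])) ('finger_gap', np.float64(0.562)) ('grip_force', np.float64(0.0))
```

View pics/w4.png

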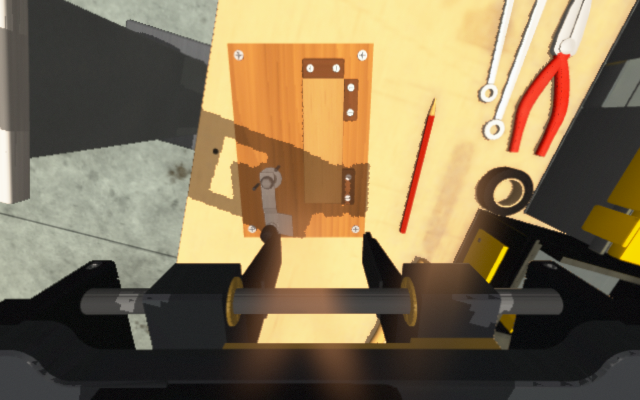

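The offcut lies flat and home, square at 16.2° and measured within about 1 mm of the stop. The clip is still clear, with its knob at about (268,233). Now I'll swing the clip on, lifted 7 mm.

```bash
python3 - <<'E'
from h import *
X=np.array([np.cos(BY),np.sin(BY)]);Y=np.array([-X[1],X[0]])
j=np.radians(2)
p,a=arc(j,.13); fingers.command_gripper(.45); manip.goto(p,a)
p[2]=.076; manip.move_straight(p,vel=.1); fingers.command_gripper(0.,effort=28); st()
for t in np.r_[np.arange(8,91,7.5),91]:
    z=.076+.0075*np.clip((t-2)/18,0,1)
    p,a=arc(np.radians(t),z); manip.move_straight(p,vel=.05,attitude=a)
    if t>20 : st()
p[2]=.0798; manip.move_straight(p,vel=.03); st()
fingers.command_gripper(.4); p[2]=.15; manip.move_straight(p,vel=.12)
manip.goto(np.r_[bw(25,-70),.24],down(BY)); st()
m,p,d=snap("wrist","w5"); P=cloud(m,d)
for n,a in dict(off=(.0335,.0425,(.4,.65,-.14,.2)),board=(.0155,.0205,(.38,.65,-.14,.2)),knob=(.066,.079,(.44,.58,-.11,.03))).items():
    q,r=topface(P,*a); print(n,len(q),np.round(r[0],1),np.round(r[1],1),round(r[2],2),q.mean(0).round(4))
    print(((np.array(r[0])/1000-B)@np.c_[X,Y]*1000).round(1))
E
```

```text
('time_s', np.float64(26.5167)) ('tcp_pos', array([ 0.4979, -0.0745,  0.0763])) ('contact_force', array([ 0.2965, -0.1107,  0.7223])) ('finger_gap', np.float64(0.1715)) ('grip_force', np.float64(28.0057))
('time_s', np.float64(27.425)) ('tcp_pos', array([ 0.5143, -0.0634,  0.0816])) ('contact_force', array([ -3.6149,   4.143 , -10.6442])) ('finger_gap', np.float64(0.1738)) ('grip_force', np.float64(27.9301))
('time_s', np.float64(27.725)) ('tcp_pos', array([ 0.5199, -0.0583,  0.0817])) ('contact_force', array([ -4.0834,   3.7372, -10.2617])) ('finger_gap', np.float64(0.1768)) ('grip_force', np.float64(27.9296))
('time_s', np.float64(28.025)) ('tcp_pos', array([ 0.5246, -0.0526,  0.0817])) ('contact_force', array([ -4.2684,   2.854 , -10.5798])) ('finger_gap', np.float64(0.1739)) ('grip_force', np.float64(27.9304))
('time_s', np.float64(28.325)) ('tcp_pos', array([ 0.5286, -0.0464,  0.0818])) ('contact_force', array([ -4.5835,   1.8605, -10.3825])) ('finger_gap', np.float64(0.1755)) ('grip_force', np.float64(27.9301))
('time_s', np.float64(28.625)) ('tcp_pos', array([ 0.5318, -0.0396,
[... 1318 characters left out ...]
 np.float64(0.1749)) ('grip_force', np.float64(27.9285))
('time_s', np.float64(30.65)) ('tcp_pos', array([ 0.5338, -0.0028,  0.0804])) ('contact_force', array([-8.3122, -2.0651, -0.3185])) ('finger_gap', np.float64(0.1729)) ('grip_force', np.float64(27.9942))
('time_s', np.float64(33.3583)) ('tcp_pos', array([ 0.5512, -0.0341,  0.239 ])) ('contact_force', array([-0.8215, -0.3558, -0.7179])) ('finger_gap', np.float64(0.3988)) ('grip_force', np.float64(0.0))
off 4334 [524.5  39.7] [ 55.4 140. ] 16.23 [0.528  0.0473 0.0376]
[19.8  8.5]
board 17344 [507.6  26.3] [160.4 230.4] 16.17 [0.4959 0.0321 0.0184]
[-0.2  0.4]
knob 196 [533.1  -2.1] [16.8 16.8] 60.74 [ 0.5332 -0.0017  0.0709]
[ 16.3 -34.1]
```

View pics/w5.png

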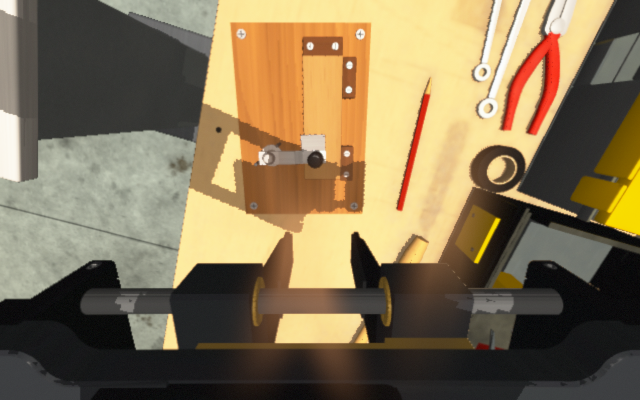

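The clip stands across the offcut: pivot at (268,158), knob at (315,158), knob top about 4 mm up, so the foot is on the wood. I'll check the offcut edges away from the clip.

```bash
python3 - <<'E'
from h import *
X=np.array([np.cos(BY),np.sin(BY)]);Y=np.array([-X[1],X[0]])
for f in("w4","w5"):
    m,p,d=load(f); P=cloud(m,d); b=(P[...,:2]-B)@np.c_[X,Y]*1000
    for y0,y1 in((5,25),(55,75)):
        g=(abs(P[...,2]-.0375)<.003)&(b[...,1]>y0)&(b[...,1]<y1)&(b[...,0]>-20)&(b[...,0]<60); print(f,y0,b[g][:,0].min().round(1),b[g][:,0].max().round(1),P[g][:,2].mean().round(4))
    g=(abs(P[...,2]-.0375)<.003)&(abs(b[...,0]-25)<15)&(b[...,1]<90)&(b[...,1]>-90); print('y',np.percentile(b[g][:,1],[0,100]).round(1))
    g=(abs(P[...,2]-.032)<.0018)&(abs(b[...,0]-25)<12)&(b[...,1]>70); print('stop y',np.percentile(b[g][:,1],[2,98]).round(1))
E
```

```text
w4 5 2.4 46.9 0.0374
w4 55 2.5 47.0 0.0375
y [-61.2  88.4]
stop y [78.9 96.5]
w5 5 3.3 47.2 0.0374
w5 55 3.1 47.3 0.0375
y [-61.5  89.2]
stop y [78.6 97.6]
```

```bash
python3 -c "
from h import *
print(order.sign_off()); st()"
```

```text
the job is handed in; nothing more can be done
None
the job is handed in; nothing more can be done
```

I swung the clip clear, laid the long offcut flat and home against the fence blocks and end stop (within about 1 mm by the camera), swung the clip back square across it (about 91°) with its foot resting on top, and handed the job in; the foot's pressing force was not measured, and no verdict came back.

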